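Lids back on the storage jars

ROBOT

A 7-joint arm with a two-finger parallel gripper is mounted at the origin on the work surface. World frame = base frame: x ahead of the robot, y to its left, z up, the work surface at z = 0. Lengths are in m, angles in rad, forces in N, time in s.
With the tool pointing down it reaches from about 0.4 to 0.85 m from the base axis. Payload 10.4 kg.
Tool frame: the origin (TCP) lies between the finger pads; the fingertips stand 11 mm ahead of it and the grasp point (between the pads) lies 8 mm behind it (tip_reach is the distance from the TCP to the fingertips, in m); z points along the fingers, y is the line along which they close (so a half turn about z gives the same grasp; the last joint's range is limited). The gripper opens to 85 mm and grips with 20 to 120 N. Pads are 22 mm wide; open, the fingers measure 114 mm over their backs; the gripper's body (76 mm by 85 mm) begins 54 mm behind the grasp point. The pads swing forward as they close: fully open they stand 13 mm farther back than shut.
Start: joints at [-1.373, 0.332, -0.065, 1.46, 0.022, 1.35, -0.088], TCP at [0.137, 0.61, 0.242] pointing down, gripper open.
Joint ranges: [-2.6, 2.6], [-0.5, 2.12], [-1.47, 1.34], [0.16, 2.42], [-1.27, 4.41], [0.06, 2.06], [-2.6, 2.6]. Speed limits (rad/s): [2.22, 2.22, 2.79, 2.79, 3.14, 3.14, 3.14].

INTERFACE

Orientations are given as a unit quaternion [x, y, z, w].
In Python, from workcell import * gives the robot as it stands.
- The arm moves only by the shell command python3 -m inch 'ROWS' [OPENING] [FORCE]. ROWS is JSON, a list of rows, each an object with "slide": the shift along the world's x, y, z in m, a list of three; "yaw": the turn about the world's z in rad. A call has 1 to 20 rows; each row is the pose to reach, as a shift and turn from the pose commanded when the call began; what a row does not reach only later rows make up. A row lasts 1/12 s, in which the tool goes at most 41.7 mm and 7.16 degrees, less where a joint would pass 70% of its speed; a pose out of reach is approached as far as the arm can. A call with a gripper value outside its range is refused whole. OPENING is the closure in counts, from 0 (fully open) to 255 (shut), set as the call begins (- or left out, the last holds). The fingers move at their own pace and stop on an object; FORCE is the grip in N (left out, the last holds). Time passes only in rows, so rows that repeat a pose let the fingers close. It gives the time, the measured TCP pose, the force, the opening and the grip force at its end, in the units of the state.
- get_obs(): the state, without advancing time (a new reading comes with each control period).
- camera(name): name is "scene" or "top" or "wrist"; returns a dict with "frame" (420x560x3 uint8, red, green, blue), "fx", "fy", "cx", "cy" (pixels), "extrinsics" (4x4, takes a point from world to camera coordinates). Camera axes: x right, y down, z forward; pixel columns grow to the right and rows downward; lengths in m; the calibration is good to about 2 mm. A picture is of the moment at which its call begins. There is no depth.
- hand_in(): hands the job in; it is judged then, once.
The state is a dict: "clock": time; "joint_pos": joint angles; "joint_velocities": joint speeds; "tau": joint torques, N m; "position": TCP position; "ee_rot": TCP orientation; "ft_force": force on the tool from outside, world axes, zero at the start; "torque": the same for the moment, N m; "grip_width": opening from 0.0 (shut) to 1.0 (fully open); "grasp_force": force on a finger pad.
Only numpy, scipy, OpenCV 4.12 (cv2) and the standard library are available. Lean on these libraries where they do the work, as an engineer would, in place of code of your own. Each camera call takes 0.05 s, during which the arm holds its last target. There are 200 camera calls.

TASK

The washed wooden lids are piled up on the cutting board. Take the pile apart and put each lid on the open jar it fits, plug down and seated level all the way onto the rim. Leave all the jars, the closed one too, standing where they are.

Things in the scene. Friction and masses are not known exactly. Their poses are not given: they have to be found in the camera images.
- lid_large_center (a point): The largest of four round beech lids, piled largest to smallest; it starts at the bottom of the pile, on the white cutting board (12 mm thick). 24 mm high in all, the right way up: the upper 12 mm is a plain disc 68 mm across, pale on top with a dark edge (grip it by its edge), the lower 12 mm is a narrower plug, 50 mm across under the disc and tapering to 42 mm at its foot. About 45 g. The point lies on the axis half-way up, level with the underside of the disc; z is up.
- lid_medium_center (a point): The second largest of four round beech lids, piled largest to smallest; it starts on the largest lid. 24 mm high in all, the right way up: the upper 12 mm is a plain disc 58 mm across, pale on top with a dark edge (grip it by its edge), the lower 12 mm is a narrower plug, 40 mm across under the disc and tapering to 32 mm at its foot. About 33 g. The point lies on the axis half-way up, level with the underside of the disc; z is up.
- lid_small_center (a point): The third largest of four round beech lids, piled largest to smallest; it starts on the second largest lid. 24 mm high in all, the right way up: the upper 12 mm is a plain disc 48 mm across, pale on top with a dark edge (grip it by its edge), the lower 12 mm is a narrower plug, 30 mm across under the disc and tapering to 22 mm at its foot. About 22 g. The point lies on the axis half-way up, level with the underside of the disc; z is up.
- lid_tiny_center (a point): The smallest of four round beech lids, piled largest to smallest; it starts on top of the pile. 24 mm high in all, the right way up: the upper 12 mm is a plain disc 38 mm across, pale on top with a dark edge (grip it by its edge), the lower 12 mm is a narrower plug, 20 mm across under the disc and tapering to 12 mm at its foot. About 15 g. The point lies on the axis half-way up, level with the underside of the disc; z is up.
- jar_large_rim (a point): The largest of the four open white stoneware jars: body 84 mm across, 100 mm high, with a straight neck 64 mm across over the top 20 mm; the mouth is 55 mm across. It stands loose on the bench and takes the 68 mm lid. The point is the centre of the mouth, level with the rim; when the lid is fully seated the lid's own point coincides with it (the disc rests on the rim). z is up.
- jar_medium_rim (a point): The second largest of the four open white stoneware jars: body 74 mm across, 90 mm high, with a straight neck 54 mm across over the top 20 mm; the mouth is 45 mm across. It stands loose on the bench and takes the 58 mm lid. The point is the centre of the mouth, level with the rim; when the lid is fully seated the lid's own point coincides with it (the disc rests on the rim). z is up.
- jar_small_rim (a point): The third largest of the four open white stoneware jars: body 64 mm across, 80 mm high, with a straight neck 44 mm across over the top 20 mm; the mouth is 35 mm across. It stands loose on the bench and takes the 48 mm lid. The point is the centre of the mouth, level with the rim; when the lid is fully seated the lid's own point coincides with it (the disc rests on the rim). z is up.
- jar_tiny_rim (a point): The smallest of the four open white stoneware jars: body 54 mm across, 70 mm high, with a straight neck 34 mm across over the top 20 mm; the mouth is 25 mm across. It stands loose on the bench and takes the 38 mm lid. The point is the centre of the mouth, level with the rim; when the lid is fully seated the lid's own point coincides with it (the disc rests on the rim). z is up.
- jar_closed_top (a point): Bystander: a taller, slim white jar, 68 mm across and 130 mm high with its 52 mm lid, already closed; standing loose among the open jars. The point is the centre of its top, z up. To be left alone.
There are look-alikes about, which are no part of the job. Leave any orange look-alike of the part that bears lid_medium_center alone. Leave any purple look-alike of the part that bears lid_tiny_center alone.

How it is judged:
By the outcome, as a careful person would: the job done as asked, in the order asked, and still so for the second after the job is handed in, with the robot touching nothing.
It also fails if it takes over 102 s, if anything falls off the work surface, if the arm or the gripper's body presses on something with over 40 N, if the wrist force passes 120 N, or if a joint passes its speed limit or range.

## Working session

There is one attempt and no reset: what is moved stays moved. The work goes in short steps, Python scripts to look and compute and a shell command to move; the robot and the scene stay as the last step left them, time stands still between calls to the robot, and variables do not carry over. Pictures are saved under pics/ and viewed, at most 14 in all, crops included, and the job is handed in when it is done.

```bash
ls; mkdir -p pics; python3 - <<'E'
from workcell import *
import cv2, numpy as np
o=get_obs(); print({k:np.round(v,3) for k,v in o.items()})
for n in ("scene","top"):
    c=camera(n); cv2.imwrite(f"pics/{n}0.png",c["frame"][:,:,::-1]); print(n,c["fx"],c["fy"],c["cx"],c["cy"],np.round(c["extrinsics"],3).tolist())
    np.save(f"{n}0.npy",c["frame"])
E
```

```text
pics
{'clock': np.float64(0.0), 'joint_pos': array([-1.373,  0.333, -0.065,  1.461,  0.022,  1.35 , -0.089]), 'joint_velocities': array([ 0.002,  0.   ,  0.001,  0.001, -0.001,  0.001, -0.   ]), 'tau': array([-0.0000e+00, -6.2544e+01,  4.9000e-02, -3.9162e+01,  1.6000e-02,
        1.0000e-02, -0.0000e+00]), 'position': array([0.137, 0.609, 0.241]), 'ee_rot': array([ 0.11 ,  0.994, -0.001, -0.   ]), 'ft_force': array([-0.452, -0.597,  0.05 ]), 'torque': array([-0.028,  0.008, -0.021]), 'grasp_force': np.float64(0.0), 'grip_width': np.float64(0.996)}
scene 395.10989855865705 395.10989855865705 281.2296348305917 208.16751009781515 [[0.43, 0.903, 0.018, -0.26], [0.613, -0.277, -0.74, -0.253], [-0.663, 0.329, -0.673, 1.354], [0.0, 0.0, 0.0, 1.0]]
top 476.53263708701974 476.53263708701974 274.4138258824786 200.05029892180804 [[0.082, -0.997, 0.0, -0.027], [-0.973, -0.08, -0.215, 0.58], [0.215, 0.017, -0.977, 1.123], [0.0, 0.0, 0.0, 1.0]]
```

View pics/scene0.png

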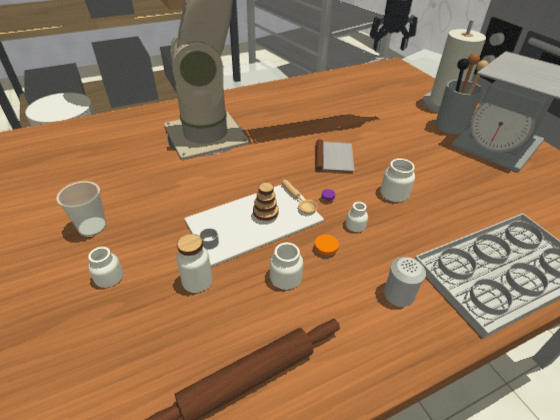

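View pics/top0.png

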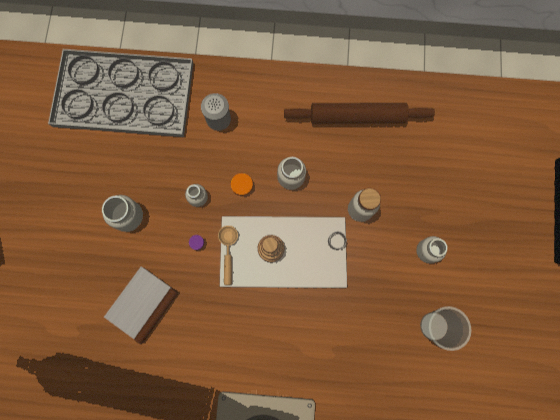

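The scene view shows the pile at about (265,200). Open jars are at (104,262), (286,256), (357,213) and (398,175), with the closed jar at (195,250). In the top view the pile is at (270,245), the large jar's mouth at (117,210), tiny at (194,189), medium at (292,167) and small at (435,245). The closed jar is at (369,198), and the orange and purple look-alikes are separate at (241,184) and (196,242).

```bash
python3 - <<'E'
import cv2, numpy as np
t=np.load("top0.npy")[:,:,::-1]; s=np.load("scene0.npy")[:,:,::-1]
def z(im,x,y,w,h,k): return cv2.resize(im[y:y+h,x:x+w],None,fx=k,fy=k,interpolation=cv2.INTER_CUBIC)
W=50
row1=np.hstack([z(t,cx-25,cy-25,50,50,5) if 0 else z(t,cx-25,cy-25,50,50,3.2) for cx,cy in [(118,210),(195,192),(291,170),(435,247),(270,246)]])
row2=np.hstack([z(s,cx-25,cy-25,50,50,3.2) for cx,cy in [(400,172),(357,213),(286,256),(102,262),(265,200)]])
cv2.imwrite("pics/crops.png",np.vstack([row1,row2]))
E
```

```text
(no output)
```

View pics/crops.png

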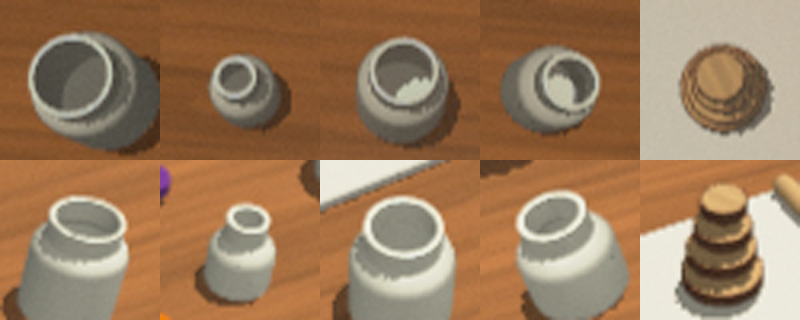

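The crops show clear rim ellipses in both views. The pile looks neat, with small offsets between the lids. I'll cast the ellipse centres at the known heights and cross-check by triangulation.

```bash
cat > h.py <<'E'
import numpy as np, cv2
from workcell import *
def ray(c,uv):
    E=c["extrinsics"]; R,t=E[:3,:3],E[:3,3]
    return -R.T@t, R.T@np.array([(uv[0]-c["cx"])/c["fx"],(uv[1]-c["cy"])/c["fy"],1])
def plane(c,uv,z):
    o,d=ray(c,uv); return o+d*(z-o[2])/d[2]
def tri(rays):
    A=0;b=0
    for o,d in rays:
        d=d/np.linalg.norm(d);P=np.eye(3)-np.outer(d,d);A=A+P;b=b+P@o
    return np.linalg.solve(A,b)
def proj(c,p):
    q=c["extrinsics"]@np.r_[p,1]; return np.array([c["fx"]*q[0]/q[2]+c["cx"],c["fy"]*q[1]/q[2]+c["cy"]])
E
python3 - <<'E'
from h import *
T,S=camera("top"),camera("scene")
D=dict(large=((118,210,71,75),(400,172,88,58),.1),tiny=((195,192,76,77),(357,213,88,59),.07),medium=((291,170,84,71),(286,256,83,68),.09),small=((435,247,91,82),(102,262,71,55),.08),tinylid=((270,246,79,77),(265,200,84,38.5),.108))
for k,(a,b,z) in D.items():
    f=lambda q:(q[0]-25+(q[2]+.5)/3.2-.5,q[1]-25+(q[3]+.5)/3.2-.5)
    print(k,plane(T,f(a),z).round(4),plane(S,f(b),z).round(4),tri([ray(T,f(a)),ray(S,f(b))]).round(4))
cols=T["frame"]
# shared: closed jar top
print("closed",plane(T,(369.5,199),.13).round(3))
E
```

```text
large [0.5208 0.4001 0.1   ] [0.5227 0.4004 0.1   ] [0.5214 0.401  0.0988]
tiny [0.5857 0.2231 0.07  ] [0.5893 0.222  0.07  ] [0.5866 0.2239 0.067 ]
medium [ 0.6614 -0.016   0.09  ] [ 0.666  -0.0183  0.09  ] [ 0.6626 -0.0163  0.0856]
small [ 0.493  -0.3808  0.08  ] [ 0.496  -0.3824  0.08  ] [ 0.4933 -0.3823  0.0771]
tinylid [0.4624 0.0229 0.108 ] [0.4662 0.0216 0.108 ] [0.4628 0.023  0.105 ]
closed [ 0.586 -0.203  0.13 ]
```

The two views differ by about 3 mm, which is plausible calibration error, and heights come out near nominal. I'll move above the pile and refine with the wrist camera.

```bash
python3 -m inch '[{"slide":[0.2,-0.22,0],"yaw":0},{"slide":[0.2,-0.22,0],"yaw":0},{"slide":[0.2,-0.22,0],"yaw":0},{"slide":[0.2,-0.22,0],"yaw":0},{"slide":[0.2,-0.22,0],"yaw":0},{"slide":[0.2,-0.22,0],"yaw":0},{"slide":[0.2,-0.22,0],"yaw":0},{"slide":[0.328,-0.587,0],"yaw":0},{"slide":[0.328,-0.587,0],"yaw":0},{"slide":[0.328,-0.587,0],"yaw":0},{"slide":[0.328,-0.587,0],"yaw":0},{"slide":[0.328,-0.587,0],"yaw":0},{"slide":[0.328,-0.587,0],"yaw":0},{"slide":[0.328,-0.587,0],"yaw":0},{"slide":[0.328,-0.587,0],"yaw":0},{"slide":[0.328,-0.587,0],"yaw":0},{"slide":[0.328,-0.587,0],"yaw":0},{"slide":[0.328,-0.587,0],"yaw":0},{"slide":[0.328,-0.587,0],"yaw":0}]'
python3 - <<'E'
from h import *
c=camera("wrist"); cv2.imwrite("pics/w1.png",c["frame"][:,:,::-1])
print(c["fx"],c["cx"],c["cy"],c["extrinsics"].round(3).tolist())
for p in [(.4645,.0223,.108),(.4645,.0223,.084),(.4645,.0223,.036)]: print(proj(c,p).round(1))
E
```

```text
clock: 1.78
position: [0.4649, 0.0219, 0.2423]
ee_rot: [0.111, 0.994, 0.0, -0.0]
ft_force: [0.5, 0.5, -0.2]
grip_width: 0.998
grasp_force: 0.0
292.14973423304826 277.8025941930075 206.50138473832047 [[0.221, 0.975, 0.0, -0.124], [0.935, -0.212, 0.283, -0.466], [0.276, -0.063, -0.959, 0.252], [0.0, 0.0, 0.0, 1.0]]
[278.3 200. ]
[278.3 193.8]
[278.2 184. ]
```

View pics/w1.png

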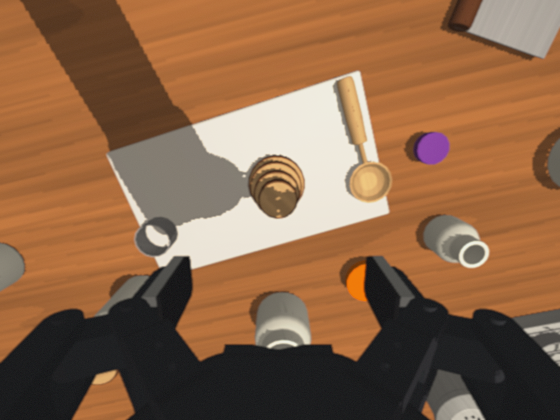

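The tiny lid's top is centred near (278,200) in the wrist view. My estimate (0.4645, 0.0223) projects to (278.3,200), so they agree. I'll descend and grip.

```bash
python3 -m inch '[{"slide":[0,0,-0.04],"yaw":0},{"slide":[0,0,-0.08],"yaw":0},{"slide":[0,0,-0.11],"yaw":0},{"slide":[0,0,-0.13],"yaw":0},{"slide":[0,0,-0.142],"yaw":0},{"slide":[0,0,-0.142],"yaw":0},{"slide":[0,0,-0.142],"yaw":0}]'
python3 -m inch '[{"slide":[0,0,0],"yaw":0},{"slide":[0,0,0],"yaw":0},{"slide":[0,0,0],"yaw":0},{"slide":[0,0,0],"yaw":0},{"slide":[0,0,0],"yaw":0},{"slide":[0,0,0],"yaw":0},{"slide":[0,0,0],"yaw":0},{"slide":[0,0,0],"yaw":0}]' 255 25
python3 -m inch '[{"slide":[0,0,0.01],"yaw":0},{"slide":[0,0,0.03],"yaw":0},{"slide":[0,0,0.07],"yaw":0},{"slide":[0,0,0.11],"yaw":0},{"slide":[0,0,0.12],"yaw":0},{"slide":[0,0,0.12],"yaw":0},{"slide":[0,0,0.12],"yaw":0}]'
python3 - <<'E'
from h import *
c=camera("wrist"); cv2.imwrite("pics/w2.png",c["frame"][:,:,::-1])
p=get_obs()["position"]
for z in (0,.008,.02): print(z,proj(c,p+[0,0,z]).round(1))
print(proj(c,(.4645,.0223,.084)).round(1))
E
```

```text
clock: 2.42
position: [0.4644, 0.0238, 0.1002]
ee_rot: [0.109, 0.994, -0.0, -0.001]
ft_force: [-0.1, -0.4, 0.7]
grip_width: 1.001
grasp_force: 0.0
clock: 3.08
position: [0.4654, 0.0228, 0.1009]
ee_rot: [0.11, 0.994, 0.0, 0.001]
ft_force: [-0.3, -0.5, 6.6]
grip_width: 0.422
grasp_force: 24.7
clock: 3.67
position: [0.465, 0.0229, 0.2208]
ee_rot: [0.11, 0.994, 0.0, 0.001]
ft_force: [0.6, 1.1, -0.4]
grip_width: 0.422
grasp_force: 25.1
0 [277.7 268.9]
0.008 [277.7 277. ]
0.02 [277.7 291.1]
[277.1 199.3]
```

View pics/w2.png

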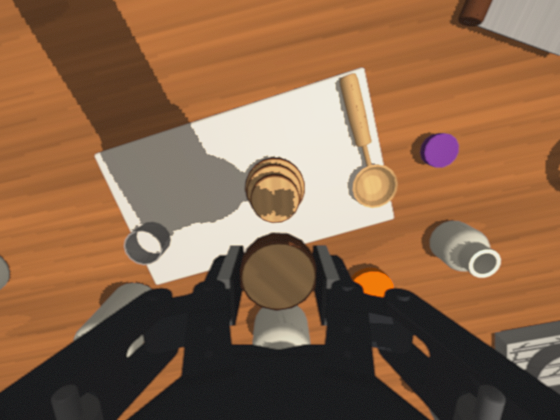

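Grip width of about 36 mm fits the tiny lid, and the lid is in hand with its disc spanning roughly x 242–318, y 233–310. The rest of the pile stays at (276,200). Next I'll measure the lid's offset from the tool.

```bash
python3 - <<'E'
from h import *
c=camera("wrist"); f=c["frame"]; o=get_obs(); p=o["position"]
for z in (0,.0075):
    q=c["extrinsics"]@np.r_[p+[0,0,z],1]; print(z,"depth",q[2].round(4),"diam px",(.038*c["fx"]/q[2]).round(1))
v=f.astype(int).sum(2)
print(v[222:250:1,279].tolist()); print(v[300:325,279].tolist()); print(v[271,232:252].tolist(), v[271,308:326].tolist())
cr=cv2.resize(f[215:325,225:335,::-1],None,fx=5,fy=5,interpolation=cv2.INTER_CUBIC); cv2.imwrite("pics/w2c.png",np.clip(cr.astype(int)*1.5,0,255).astype(np.uint8))
E
```

```text
0 depth 0.1473 diam px 75.4
0.0075 depth 0.1401 diam px 79.2
[437, 431, 583, 672, 686, 684, 681, 681, 690, 664, 516, 282, 122, 100, 106, 107, 96, 101, 103, 112, 122, 144, 203, 256, 269, 267, 270, 264]
[283, 282, 279, 277, 277, 275, 273, 255, 209, 185, 252, 315, 333, 329, 333, 330, 332, 335, 338, 338, 332, 333, 327, 329, 328]
[141, 89, 78, 76, 67, 58, 76, 80, 98, 117, 164, 232, 269, 278, 280, 280, 278, 282, 280, 282] [266, 268, 271, 273, 266, 237, 186, 129, 91, 79, 72, 69, 69, 71, 73, 107, 166, 216]
```

View pics/w2c.png

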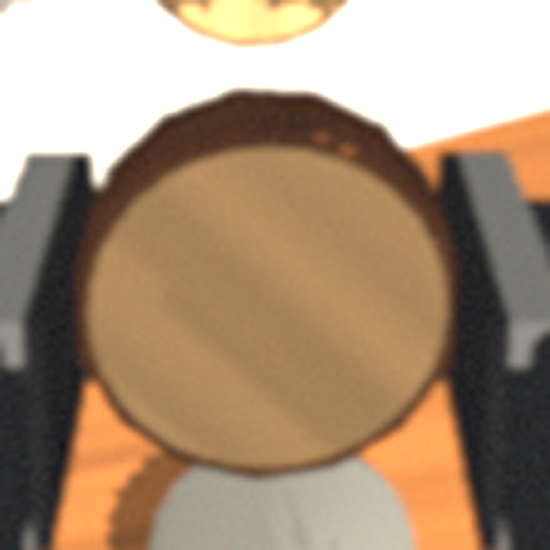

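The lid is centred in the hand to about 0.5 mm (ellipse centre (278.4,276) against (277.7,276.5) predicted). Next is the tiny jar.

```bash
python3 -m inch '[{"slide":[0.02,0.035,0],"yaw":0},{"slide":[0.04,0.07,0],"yaw":0},{"slide":[0.06,0.1,0],"yaw":0},{"slide":[0.08,0.13,0],"yaw":0},{"slide":[0.1,0.165,0],"yaw":0},{"slide":[0.115,0.19,0],"yaw":0},{"slide":[0.1225,0.2,0],"yaw":0},{"slide":[0.1225,0.2,0],"yaw":0},{"slide":[0.1225,0.2,0],"yaw":0}]'
cat >> h.py <<'E'
def rim(xy,h,dia):
    """centre of a jar mouth's outer rim from the wrist view: bright neck-ring contour, ellipse fit, cast on z=h"""
    c=camera("wrist"); f=c["frame"]; u=proj(c,(*xy,h)); r=np.linalg.norm(proj(c,(xy[0],xy[1]+dia/2,h))-u)
    hsv=cv2.cvtColor(f,cv2.COLOR_RGB2HSV)
    x0,y0=(u-2.0*r).astype(int); x1,y1=(u+2.0*r).astype(int); x0=max(x0,0);y0=max(y0,0)
    crop=f[y0:y1,x0:x1]; k=6
    im=cv2.resize(crop,None,fx=k,fy=k,interpolation=cv2.INTER_CUBIC)[:,:,::-1].copy()
    th=np.arange(0,6.3,.05)
    pts=np.array([proj(c,(xy[0]+dia/2*np.cos(a),xy[1]+dia/2*np.sin(a),h)) for a in th])
    cv2.polylines(im,[((pts-[x0,y0]+.5)*k-.5).round().astype(int)],True,(0,0,255),1)
    print("pred px",u.round(1),"r",r.round(1),"crop",x0,y0,"pos",get_obs()["position"].round(4))
    return im
E
python3 - <<'E'
from h import *
cv2.imwrite("pics/j1.png",rim((.5875,.2225),.07,.034))
E
```

```text
clock: 4.52
position: [0.5868, 0.2226, 0.2183]
ee_rot: [0.11, 0.994, -0.001, -0.001]
ft_force: [0.5, 0.1, 0.2]
grip_width: 0.421
grasp_force: 25.2
pred px [278.5 197.7] r 17.2 crop 244 163 pos [0.5869 0.2216 0.219 ]
```

View pics/j1.png

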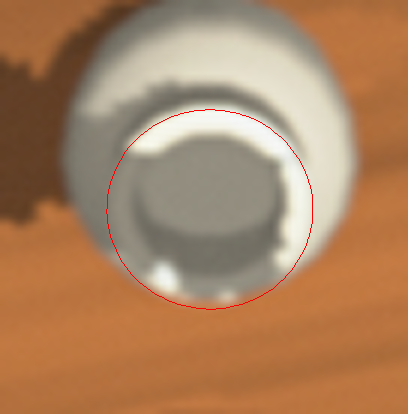

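The predicted rim circle coincides with the real rim, with the centre within about 1 mm. I'll descend onto the jar.

```bash
python3 -m inch '[{"slide":[-0.0005,0,-0.04],"yaw":0},{"slide":[-0.0005,0,-0.08],"yaw":0},{"slide":[-0.0005,0,-0.11],"yaw":0},{"slide":[-0.0005,0,-0.125],"yaw":0},{"slide":[-0.0005,0,-0.135],"yaw":0},{"slide":[-0.0005,0,-0.142],"yaw":0},{"slide":[-0.0005,0,-0.145],"yaw":0},{"slide":[-0.0005,0,-0.1465],"yaw":0},{"slide":[-0.0005,0,-0.1465],"yaw":0},{"slide":[-0.0005,0,-0.1465],"yaw":0}]'
```

```text
clock: 5.4
position: [0.5877, 0.2226, 0.0755]
ee_rot: [0.11, 0.994, 0.001, 0.001]
ft_force: [-0.3, -0.5, 6.3]
grip_width: 0.423
grasp_force: 26.8
```

Contact is 6 N at the seated height. I'll release, rise, and return over the pile with a top-camera check.

```bash
python3 -m inch '[{"slide":[0,0,0],"yaw":0},{"slide":[0,0,0],"yaw":0},{"slide":[0,0,0],"yaw":0},{"slide":[0,0,0],"yaw":0},{"slide":[0,0,0.02],"yaw":0},{"slide":[0,0,0.06],"yaw":0},{"slide":[0,0,0.1],"yaw":0},{"slide":[-0.02,-0.035,0.13],"yaw":0},{"slide":[-0.04,-0.07,0.1465],"yaw":0},{"slide":[-0.06,-0.1,0.1465],"yaw":0},{"slide":[-0.08,-0.13,0.1465],"yaw":0},{"slide":[-0.1,-0.165,0.1465],"yaw":0},{"slide":[-0.115,-0.19,0.1465],"yaw":0},{"slide":[-0.122,-0.2,0.1465],"yaw":0},{"slide":[-0.122,-0.2,0.1465],"yaw":0},{"slide":[-0.122,-0.2,0.1465],"yaw":0}]' 0 25
python3 - <<'E'
from h import *
c=camera("wrist");f=c["frame"]
u=proj(c,(.4645,.0223,.084)); print(u,get_obs()["position"])
k=5;x0,y0=(u-38).astype(int)
a=cv2.resize(f[y0:y0+76,x0:x0+76],None,fx=k,fy=k,interpolation=cv2.INTER_CUBIC)
a=np.clip(a.astype(int)*1.4,0,255).astype(np.uint8).copy()
for z,d in ((.084,.048),(.06,.058),(.036,.068)):
    pts=np.array([proj(c,(.4645+d/2*np.cos(t),.0223+d/2*np.sin(t),z)) for t in np.arange(0,6.3,.05)])
    cv2.polylines(a,[((pts-[x0,y0]+.5)*k).round().astype(int)],True,(255,0,0),1)
S=camera("scene"); v=proj(S,(.5875,.2225,.08)).astype(int)
b=cv2.resize(S["frame"][v[1]-25:v[1]+25,v[0]-25:v[0]+25],(380,380),interpolation=cv2.INTER_CUBIC)
cv2.imwrite("pics/p2.png",np.hstack([a,b])[:,:,::-1])
E
```

```text
clock: 6.73
position: [0.4651, 0.0233, 0.2206]
ee_rot: [0.11, 0.994, 0.001, 0.0]
ft_force: [-0.0, -0.2, 0.5]
grip_width: 0.999
grasp_force: 0.0
[276.62299742 199.38601592] [0.4653412  0.02400675 0.22051345]
```

View pics/p2.png

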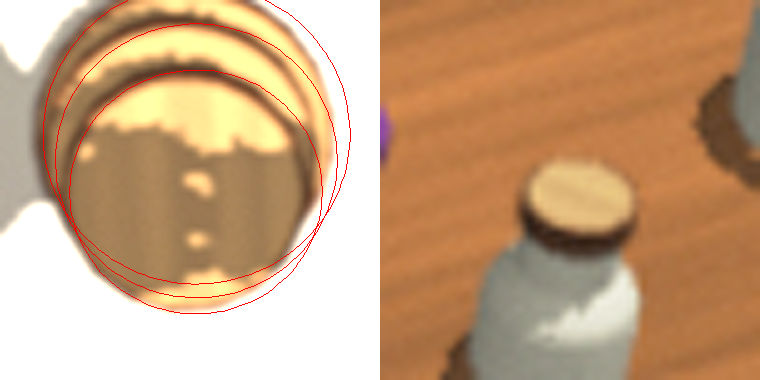

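The tiny lid sits level on its jar (right crop). The pile is about 1 mm to -y of the prediction. I'll take the small lid with TCP at z 0.0765.

```bash
python3 -m inch '[{"slide":[0,-0.001,-0.04],"yaw":0},{"slide":[0,-0.001,-0.08],"yaw":0},{"slide":[0,-0.001,-0.11],"yaw":0},{"slide":[0,-0.001,-0.13],"yaw":0},{"slide":[0,-0.001,-0.1435],"yaw":0},{"slide":[0,-0.001,-0.1435],"yaw":0},{"slide":[0,-0.001,-0.1435],"yaw":0}]'
python3 -m inch '[{"slide":[0,0,0],"yaw":0},{"slide":[0,0,0],"yaw":0},{"slide":[0,0,0],"yaw":0},{"slide":[0,0,0],"yaw":0},{"slide":[0,0,0],"yaw":0},{"slide":[0,0,0],"yaw":0},{"slide":[0,0,0],"yaw":0}]' 255 25
python3 -m inch '[{"slide":[0,0,0.01],"yaw":0},{"slide":[0,0,0.03],"yaw":0},{"slide":[0,0,0.07],"yaw":0},{"slide":[0,0,0.11],"yaw":0},{"slide":[0,0,0.15],"yaw":0},{"slide":[0,0,0.1635],"yaw":0},{"slide":[0,0,0.1635],"yaw":0}]'
```

```text
clock: 7.42
position: [0.4649, 0.0225, 0.0764]
ee_rot: [0.109, 0.994, -0.001, -0.001]
ft_force: [0.4, -0.3, -0.2]
grip_width: 0.998
grasp_force: 0.0
clock: 8.0
position: [0.4656, 0.0221, 0.0779]
ee_rot: [0.11, 0.994, 0.001, 0.001]
ft_force: [-1.5, 1.0, 5.2]
grip_width: 0.541
grasp_force: 24.9
clock: 8.58
position: [0.4667, 0.0219, 0.2452]
ee_rot: [0.11, 0.994, 0.002, 0.003]
ft_force: [0.7, 0.1, -0.8]
grip_width: 0.541
grasp_force: 25.9
```

```bash
python3 -m inch '[{"slide":[0.0,-0.04,0],"yaw":0},{"slide":[0.01,-0.08,0],"yaw":0},{"slide":[0.01,-0.12,0],"yaw":0},{"slide":[0.015,-0.16,0],"yaw":0},{"slide":[0.015,-0.2,0],"yaw":0},{"slide":[0.02,-0.24,0],"yaw":0},{"slide":[0.02,-0.28,0],"yaw":0},{"slide":[0.025,-0.32,0],"yaw":0},{"slide":[0.025,-0.36,0],"yaw":0},{"slide":[0.0295,-0.39,0],"yaw":0},{"slide":[0.0295,-0.4035,0],"yaw":0},{"slide":[0.0295,-0.4035,0],"yaw":0},{"slide":[0.0295,-0.4035,0],"yaw":0}]'
cat >> h.py <<'E'
def both(xy,h,dia,ld,name):
    a=rim(xy,h,dia)
    c=camera("wrist"); p=get_obs()["position"]+[0,0,.0075]; u=proj(c,p); k=5
    x0,y0=(u-[60,50]).astype(int); b=cv2.resize(c["frame"][y0:y0+100,x0:x0+120],None,fx=k,fy=k,interpolation=cv2.INTER_CUBIC)
    b=np.clip(b[:,:,::-1].astype(int)*1.4,0,255).astype(np.uint8).copy()
    r=ld/2-.0015
    pts=np.array([proj(c,p+[r*np.cos(t),r*np.sin(t),0]) for t in np.arange(0,6.3,.05)])
    cv2.polylines(b,[((pts-[x0,y0]+.5)*k).round().astype(int)],True,(0,0,255),1)
    H=400; s=lambda i:cv2.resize(i,(i.shape[1]*H//i.shape[0],H))
    o=np.hstack([s(a),s(b)]); f=min(1,800/o.shape[1]); cv2.imwrite(name,cv2.resize(o,None,fx=f,fy=f))
    print("px per mm rim",round(c["fx"]/1000/(c["extrinsics"]@np.r_[xy,h,1])[2]*6*f*H/a.shape[0],2))
E
python3 - <<'E'
from h import *
both((.4945,-.3816),.08,.044,.048,"pics/j2.png")
E
```

```text
clock: 9.67
position: [0.4936, -0.3821, 0.2398]
ee_rot: [0.111, 0.994, 0.0, -0.001]
ft_force: [-1.0, 0.1, -0.2]
grip_width: 0.539
grasp_force: 25.9
pred px [278.7 195. ] r 21.5 crop 235 152 pos [ 0.4942 -0.381   0.2399]
px per mm rim 4.14
```

View pics/j2.png

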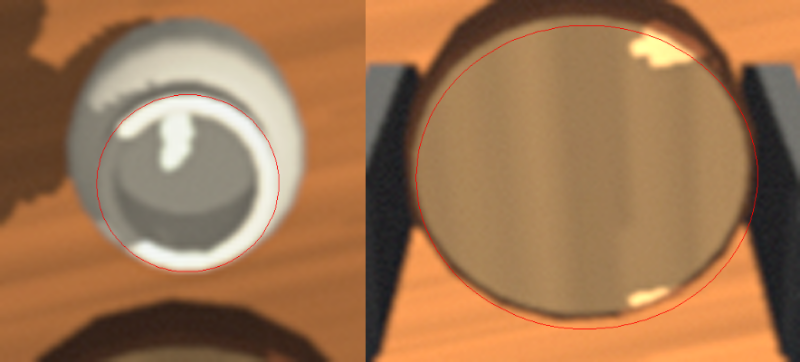

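The rim matches, and the lid sits about 1 mm to -x in the hand, so I'll compensate by +1 mm in x.

```bash
python3 -m inch '[{"slide":[0.001,0,-0.04],"yaw":0},{"slide":[0.001,0,-0.08],"yaw":0},{"slide":[0.001,0,-0.115],"yaw":0},{"slide":[0.001,0,-0.135],"yaw":0},{"slide":[0.001,0,-0.145],"yaw":0},{"slide":[0.001,0,-0.151],"yaw":0},{"slide":[0.001,0,-0.154],"yaw":0},{"slide":[0.001,0,-0.1565],"yaw":0},{"slide":[0.001,0,-0.1565],"yaw":0},{"slide":[0.001,0,-0.1565],"yaw":0}]'
```

```text
clock: 10.6
position: [0.4964, -0.3819, 0.086]
ee_rot: [0.11, 0.994, -0.0, 0.001]
ft_force: [-1.4, 1.2, 4.6]
grip_width: 0.538
grasp_force: 26.7
```

```bash
python3 -m inch '[{"slide":[0,0,0],"yaw":0},{"slide":[0,0,0],"yaw":0},{"slide":[0,0,0],"yaw":0},{"slide":[0,0,0],"yaw":0},{"slide":[0,0,0.02],"yaw":0},{"slide":[0,0,0.06],"yaw":0},{"slide":[0,0,0.1],"yaw":0},{"slide":[0,0.04,0.12],"yaw":0},{"slide":[0,0.08,0.1365],"yaw":0},{"slide":[-0.01,0.12,0.1365],"yaw":0},{"slide":[-0.01,0.16,0.1365],"yaw":0},{"slide":[-0.015,0.2,0.1365],"yaw":0},{"slide":[-0.015,0.24,0.1365],"yaw":0},{"slide":[-0.02,0.28,0.1365],"yaw":0},{"slide":[-0.02,0.32,0.1365],"yaw":0},{"slide":[-0.025,0.36,0.1365],"yaw":0},{"slide":[-0.0305,0.39,0.1365],"yaw":0},{"slide":[-0.0305,0.4035,0.1365],"yaw":0},{"slide":[-0.0305,0.4035,0.1365],"yaw":0},{"slide":[-0.0305,0.4035,0.1365],"yaw":0}]' 0 25
python3 - <<'E'
from h import *
c=camera("wrist");f=c["frame"]
u=proj(c,(.4645,.0215,.06)); print(u,get_obs()["position"])
k=4;x0,y0=(u-50).astype(int)
a=cv2.resize(f[y0:y0+100,x0:x0+100],None,fx=k,fy=k,interpolation=cv2.INTER_CUBIC)
a=np.clip(a.astype(int)*1.4,0,255).astype(np.uint8).copy()
for z,d in ((.06,.055),(.036,.065)):
    pts=np.array([proj(c,(.4645+d/2*np.cos(t),.0215+d/2*np.sin(t),z)) for t in np.arange(0,6.3,.05)])
    cv2.polylines(a,[((pts-[x0,y0]+.5)*k).round().astype(int)],True,(255,0,0),1)
S=camera("scene"); v=proj(S,(.4945,-.3816,.085)).astype(int)
b=cv2.resize(S["frame"][v[1]-25:v[1]+25,v[0]-25:v[0]+25],(400,400),interpolation=cv2.INTER_CUBIC)
cv2.imwrite("pics/p3.png",np.hstack([a,b])[:,:,::-1])
E
```

```text
clock: 12.27
position: [0.4649, 0.022, 0.2204]
ee_rot: [0.11, 0.994, 0.0, 0.0]
ft_force: [-0.2, -0.3, -0.2]
grip_width: 1.006
grasp_force: 0.0
[277.40393355 193.53817186] [0.46495543 0.02093925 0.2203979 ]
```

View pics/p3.png

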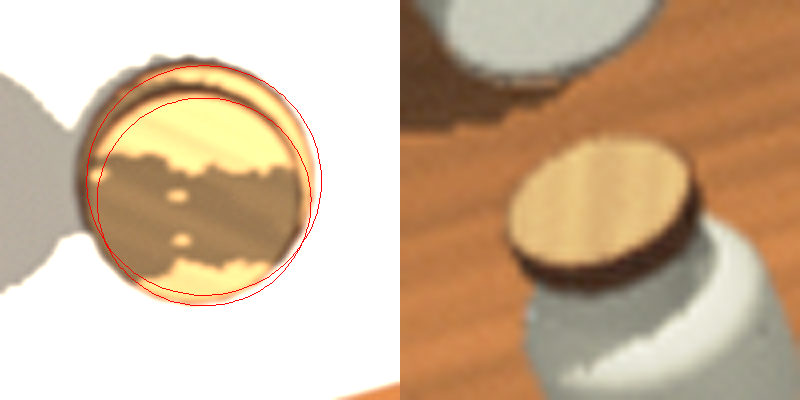

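The small lid is level on its jar. The pile centre is about 2 mm further to -y, so I'll shift and take the medium lid.

```bash
python3 -m inch '[{"slide":[0,-0.002,-0.04],"yaw":0},{"slide":[0,-0.002,-0.08],"yaw":0},{"slide":[0,-0.002,-0.12],"yaw":0},{"slide":[0,-0.002,-0.145],"yaw":0},{"slide":[0,-0.002,-0.16],"yaw":0},{"slide":[0,-0.002,-0.1675],"yaw":0},{"slide":[0,-0.002,-0.1675],"yaw":0},{"slide":[0,-0.002,-0.1675],"yaw":0}]'
python3 -m inch '[{"slide":[0,0,0],"yaw":0},{"slide":[0,0,0],"yaw":0},{"slide":[0,0,0],"yaw":0},{"slide":[0,0,0],"yaw":0},{"slide":[0,0,0],"yaw":0},{"slide":[0,0,0],"yaw":0}]' 255 25
python3 -m inch '[{"slide":[0,0,0.01],"yaw":0},{"slide":[0,0,0.03],"yaw":0},{"slide":[0,0,0.07],"yaw":0},{"slide":[0,0,0.11],"yaw":0},{"slide":[0,0,0.15],"yaw":0},{"slide":[0,0,0.1875],"yaw":0},{"slide":[0,0,0.1875],"yaw":0}]'
```

```text
clock: 13.03
position: [0.4654, 0.019, 0.0535]
ee_rot: [0.111, 0.994, -0.0, 0.0]
ft_force: [0.1, 0.5, 0.7]
grip_width: 1.002
grasp_force: 0.0
clock: 13.53
position: [0.4658, 0.02, 0.0541]
ee_rot: [0.11, 0.994, 0.001, 0.001]
ft_force: [-1.8, -0.8, 8.1]
grip_width: 0.656
grasp_force: 24.9
clock: 14.12
position: [0.4678, 0.0198, 0.2482]
ee_rot: [0.111, 0.994, 0.003, 0.005]
ft_force: [1.0, 0.6, 0.1]
grip_width: 0.654
grasp_force: 26.9
```

```bash
python3 -m inch '[{"slide":[0.04,-0.007,0],"yaw":0},{"slide":[0.08,-0.015,0],"yaw":0},{"slide":[0.12,-0.022,0],"yaw":0},{"slide":[0.16,-0.03,0],"yaw":0},{"slide":[0.19,-0.037,0],"yaw":0},{"slide":[0.199,-0.037,0],"yaw":0},{"slide":[0.199,-0.037,0],"yaw":0},{"slide":[0.199,-0.037,0],"yaw":0}]'
python3 - <<'E'
from h import *
both((.6637,-.0171),.09,.054,.058,"pics/j3.png")
E
```

```text
clock: 14.78
position: [0.6636, -0.0175, 0.2405]
ee_rot: [0.11, 0.994, -0.0, -0.0]
ft_force: [-0.7, 0.3, 0.2]
grip_width: 0.657
grasp_force: 26.9
pred px [278.5 196.2] r 27.2 crop 224 141 pos [ 0.6633 -0.0173  0.2409]
px per mm rim 3.36
```

View pics/j3.png

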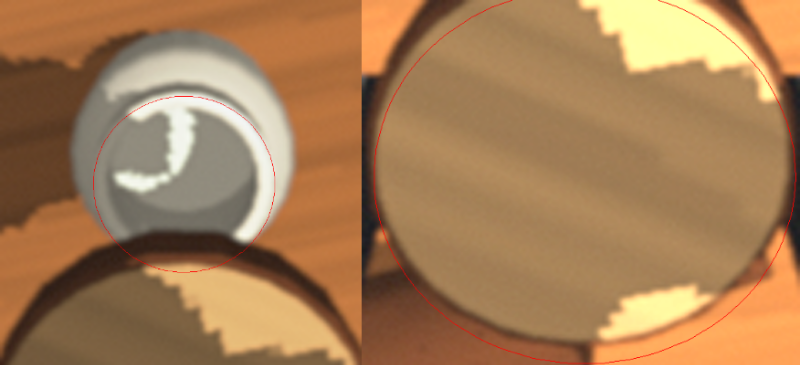

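The rim matches the prediction, and the lid sits about 1.3 mm to -x in the hand. I'll compensate and descend.

```bash
python3 -m inch '[{"slide":[0.001,0,-0.04],"yaw":0},{"slide":[0.001,0,-0.08],"yaw":0},{"slide":[0.001,0,-0.11],"yaw":0},{"slide":[0.001,0,-0.125],"yaw":0},{"slide":[0.001,0,-0.135],"yaw":0},{"slide":[0.001,0,-0.141],"yaw":0},{"slide":[0.001,0,-0.144],"yaw":0},{"slide":[0.001,0,-0.1465],"yaw":0},{"slide":[0.001,0,-0.1465],"yaw":0},{"slide":[0.001,0,-0.1465],"yaw":0}]'
```

```text
clock: 15.72
position: [0.666, -0.017, 0.0964]
ee_rot: [0.11, 0.994, 0.001, 0.002]
ft_force: [-1.2, 0.5, 4.4]
grip_width: 0.655
grasp_force: 27.4
```

```bash
python3 -m inch '[{"slide":[0,0,0],"yaw":0},{"slide":[0,0,0],"yaw":0},{"slide":[0,0,0],"yaw":0},{"slide":[0,0,0],"yaw":0},{"slide":[0,0,0.02],"yaw":0},{"slide":[0,0,0.06],"yaw":0},{"slide":[0,0,0.1],"yaw":0},{"slide":[-0.04,0.007,0.1265],"yaw":0},{"slide":[-0.08,0.015,0.1265],"yaw":0},{"slide":[-0.12,0.022,0.1265],"yaw":0},{"slide":[-0.16,0.03,0.1265],"yaw":0},{"slide":[-0.19,0.037,0.1265],"yaw":0},{"slide":[-0.2,0.037,0.1265],"yaw":0},{"slide":[-0.2,0.037,0.1265],"yaw":0},{"slide":[-0.2,0.037,0.1265],"yaw":0}]' 0 25
python3 - <<'E'
from h import *
c=camera("wrist");f=c["frame"]; u=proj(c,(.4645,.02,.036)); print(u,get_obs()["position"])
hsv=cv2.cvtColor(f,cv2.COLOR_RGB2HSV)
m=((hsv[:,:,1]>60)).astype(np.uint8)
m2=((hsv[:,:,1]>60)&(f.astype(int).sum(2)>250)).astype(np.uint8)
for mm,z in((m,.030),(m2,.036)):
    n,l,s,ce=cv2.connectedComponentsWithStats(mm)
    i=l[int(u[1]),int(u[0])]; k=(l==i).astype(np.uint8)
    C=max(cv2.findContours(k,0,1)[0],key=cv2.contourArea); e=cv2.fitEllipse(cv2.convexHull(C))
    print(i,s[i],np.round(e[0],1),np.round(e[1],1),plane(c,e[0],z).round(4))
E
```

```text
clock: 16.97
position: [0.4652, 0.0201, 0.2209]
ee_rot: [0.11, 0.994, 0.001, 0.001]
ft_force: [0.3, 0.1, 0.3]
grip_width: 1.002
grasp_force: 0.0
[277.34595184 187.78494302] [0.46566953 0.01980683 0.22075811]
2 [ 247  157   60   60 2831] [276.7 186.7] [59.5 60.4] [0.4645 0.0193 0.03  ]
38 [ 247  158   60   59 2745] [276.8 186.9] [59.1 60.3] [0.4634 0.0197 0.036 ]
```

```bash
python3 -m inch '[{"slide":[-0.001,0,-0.04],"yaw":0},{"slide":[-0.001,0,-0.08],"yaw":0},{"slide":[-0.001,0,-0.12],"yaw":0},{"slide":[-0.001,0,-0.155],"yaw":0},{"slide":[-0.001,0,-0.175],"yaw":0},{"slide":[-0.001,0,-0.186],"yaw":0},{"slide":[-0.001,0,-0.1915],"yaw":0},{"slide":[-0.001,0,-0.1915],"yaw":0},{"slide":[-0.001,0,-0.1915],"yaw":0}]'
python3 -m inch '[{"slide":[0,0,0],"yaw":0},{"slide":[0,0,0],"yaw":0},{"slide":[0,0,0],"yaw":0},{"slide":[0,0,0],"yaw":0},{"slide":[0,0,0],"yaw":0},{"slide":[0,0,0],"yaw":0}]' 255 30
python3 -m inch '[{"slide":[0,0,0.01],"yaw":0},{"slide":[0,0,0.03],"yaw":0},{"slide":[0,0,0.07],"yaw":0},{"slide":[0,0,0.11],"yaw":0},{"slide":[0,0,0.15],"yaw":0},{"slide":[0,0,0.19],"yaw":0},{"slide":[0,0,0.2215],"yaw":0},{"slide":[0,0,0.2215],"yaw":0}]'
```

```text
clock: 17.77
position: [0.465, 0.0196, 0.0297]
ee_rot: [0.11, 0.994, -0.0, 0.001]
ft_force: [-1.0, 0.5, 0.1]
grip_width: 1.0
grasp_force: 0.0
clock: 18.27
position: [0.465, 0.0201, 0.0303]
ee_rot: [0.11, 0.994, 0.001, 0.001]
ft_force: [-2.5, -0.5, 9.2]
grip_width: 0.771
grasp_force: 30.9
clock: 18.93
position: [0.4665, 0.0197, 0.2574]
ee_rot: [0.111, 0.994, 0.003, 0.004]
ft_force: [1.0, 0.5, -0.3]
grip_width: 0.773
grasp_force: 34.1
```

```bash
python3 -m inch '[{"slide":[0.01,0.04,0],"yaw":0},{"slide":[0.02,0.08,0],"yaw":0},{"slide":[0.03,0.12,0],"yaw":0},{"slide":[0.04,0.16,0],"yaw":0},{"slide":[0.05,0.2,0],"yaw":0},{"slide":[0.06,0.24,0],"yaw":0},{"slide":[0.07,0.28,0],"yaw":0},{"slide":[0.08,0.32,0],"yaw":0},{"slide":[0.09,0.355,0],"yaw":0},{"slide":[0.098,0.38,0],"yaw":0},{"slide":[0.098,0.38,0],"yaw":0},{"slide":[0.098,0.38,0],"yaw":0},{"slide":[0.098,0.38,0],"yaw":0}]'
python3 - <<'E'
from h import *
both((.5218,.4003),.10,.064,.068,"pics/j4.png")
E
```

```text
clock: 20.02
position: [0.5621, 0.3987, 0.251]
ee_rot: [0.111, 0.994, -0.0, 0.0]
ft_force: [-0.3, -0.3, -0.8]
grip_width: 0.766
grasp_force: 34.1
pred px [270.4 155.8] r 33.5 crop 203 88 pos [0.5622 0.3983 0.2512]
px per mm rim 2.83
```

View pics/j4.png

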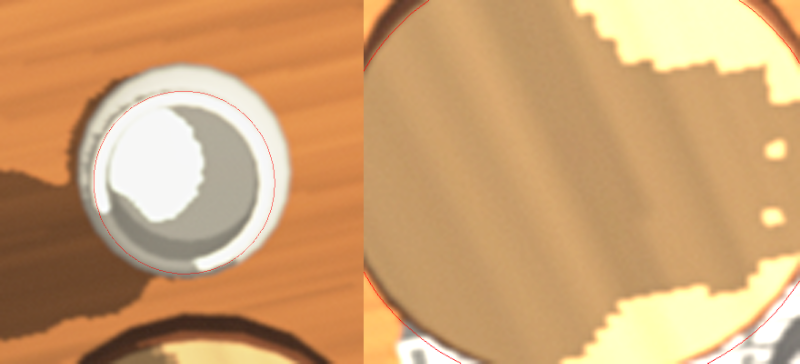

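The rim matches within 0.5 mm, and the lid is centred in the hand to about 1 mm. I'll move over the jar and descend.

```bash
python3 -m inch '[{"slide":[-0.039,0.001,0],"yaw":0},{"slide":[-0.039,0.001,-0.03],"yaw":0},{"slide":[-0.039,0.001,-0.06],"yaw":0},{"slide":[-0.039,0.001,-0.09],"yaw":0},{"slide":[-0.039,0.001,-0.11],"yaw":0},{"slide":[-0.039,0.001,-0.125],"yaw":0},{"slide":[-0.039,0.001,-0.134],"yaw":0},{"slide":[-0.039,0.001,-0.14],"yaw":0},{"slide":[-0.039,0.001,-0.144],"yaw":0},{"slide":[-0.039,0.001,-0.1465],"yaw":0},{"slide":[-0.039,0.001,-0.1465],"yaw":0},{"slide":[-0.039,0.001,-0.1465],"yaw":0}]'
```

```text
clock: 21.12
position: [0.5235, 0.4006, 0.1065]
ee_rot: [0.111, 0.994, 0.001, 0.0]
ft_force: [-6.2, -3.9, 13.1]
grip_width: 0.772
grasp_force: 35.3
```

There is some side load, but the height matches seated. I'll release, rise, and inspect.

```bash
python3 -m inch '[{"slide":[0,0,0],"yaw":0},{"slide":[0,0,0],"yaw":0},{"slide":[0,0,0],"yaw":0},{"slide":[0,0,0],"yaw":0},{"slide":[0,0,0],"yaw":0},{"slide":[0,0,0.02],"yaw":0},{"slide":[0,0,0.06],"yaw":0},{"slide":[0,0,0.1],"yaw":0},{"slide":[0,0,0.14],"yaw":0},{"slide":[-0.03,0.03,0.14],"yaw":0},{"slide":[-0.06,0.06,0.14],"yaw":0},{"slide":[-0.08,0.08,0.14],"yaw":0},{"slide":[-0.11,0.11,0.14],"yaw":0},{"slide":[-0.14,0.14,0.14],"yaw":0},{"slide":[-0.17,0.17,0.14],"yaw":0},{"slide":[-0.2,0.17,0.14],"yaw":0},{"slide":[-0.2,0.17,0.14],"yaw":0},{"slide":[-0.2,0.17,0.14],"yaw":0}]' 0 25
python3 - <<'E'
from h import *
T,S=camera("top"),camera("scene")
P=[(.5218,.4003,.1),(.5875,.2225,.07),(.6637,-.0171,.09),(.4945,-.3816,.08)]
D=[.068,.038,.058,.048]
rows=[]
for c in(T,S):
    r=[]
    for p,d in zip(P,D):
        u=proj(c,p).astype(int)-25; a=cv2.resize(c["frame"][u[1]:u[1]+50,u[0]:u[0]+50],(200,200),interpolation=cv2.INTER_CUBIC)
        pts=np.array([proj(c,np.array(p)+[d/2*np.cos(t),d/2*np.sin(t),.012]) for t in np.arange(0,6.3,.05)])
        cv2.polylines(a,[((pts-u+.5)*4).round().astype(int)],True,(255,0,0),1); r.append(a)
    rows.append(np.hstack(r))
cv2.imwrite("pics/fin.png",np.vstack(rows)[:,:,::-1])
t0=np.load("top0.npy").astype(int)
u=proj(T,(.586,-.203,.13)).astype(int)
print("closed diff",np.abs(t0-T["frame"])[u[1]-20:u[1]+30,u[0]-25:u[0]+25].mean().round(2))
E
```

```text
clock: 22.62
position: [0.3205, 0.5719, 0.2436]
ee_rot: [0.108, 0.994, -0.0, -0.0]
ft_force: [0.2, -0.2, -0.7]
grip_width: 0.997
grasp_force: 0.0
closed diff 2.45
```

View pics/fin.png

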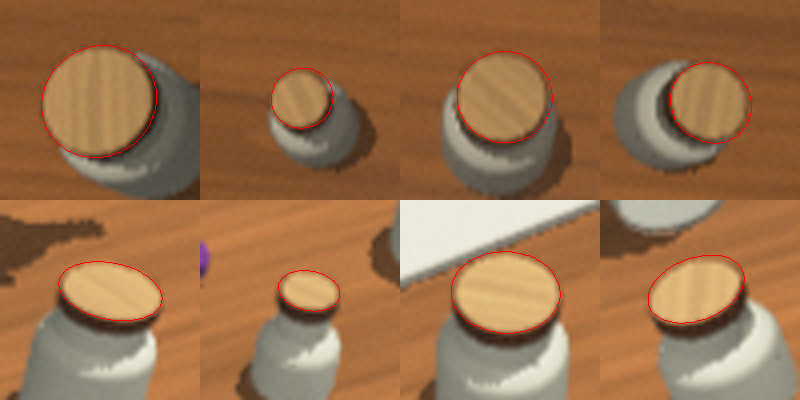

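All four lids coincide with the predicted seated, level outlines in both views, and the closed jar is unchanged.

```bash
python3 -c "
from workcell import *
print(hand_in())"
```

```text
the job is handed in; nothing more can be done
None
```

I put all four lids on their matching jars and handed the job in at about 23 s. In the final top and scene pictures, each lid lines up with its predicted seated, level outline. The jars, including the closed one, show no visible shift.

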